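# Put the washed burner caps back on the gas hob

## Robot

A 6-joint arm with a two-finger parallel gripper is mounted at the origin on the work surface. World frame = base frame: x ahead of the robot, y to its left, z up, the work surface at z = 0. Lengths are in m, angles in rad, forces in N, time in s.
With the tool pointing down it reaches from about 0.35 to 0.95 m from the base axis. Payload 17.4 kg.
Tool frame: the origin (TCP) lies between the finger pads; the fingertips stand 22 mm ahead of it and the grasp point (between the pads) lies 3 mm ahead of it (robot.tcp_to_tips is the distance from the TCP to the fingertips, in m); z points along the fingers, y is the line along which they close (so a half turn about z gives the same grasp; the last joint's range is limited). The gripper opens to 93 mm and grips with 3 to 60 N. Pads are 15 mm wide; open, the fingers measure 128 mm over their backs; the gripper's body (75 mm by 188 mm) begins 65 mm behind the grasp point.
Start: joints at [-1.388, 0.116, 1.442, -0, 1.584, -0.038], TCP at [0.148, -0.659, 0.241] pointing down, gripper open.
Joint ranges: [-2.83, 2.83], [-0.83, 2.19], [0.07, 2.5], [-1.14, 4.28], [0.01, 3], [-2.97, 2.97]. Speed limits (rad/s): [1.89, 1.89, 2.22, 3.14, 3.14, 3.14].

## Interface

Orientations are given as [roll, pitch, yaw] about the fixed x, y, z axes, in that order (R = Rz(yaw) Ry(pitch) Rx(roll)).
In Python, from cell import robot, hand, solver, monitor, read_camera, camera_info, job, nets gives the robot as it stands. Calls block until the motion is done:
- robot.move_to(position, orientation): joint-space move of the TCP to a pose.
- robot.line_to(position, frame=None, vel=0.15): straight line of the TCP; frame=None keeps the orientation; vel is the mean speed in m/s.
- robot.move_j(angles): joint-space move.
- hand.gripper_to(opening): opening from 0.0 (shut) to 1.0 (fully open); the grip force is fixed at half the most; returns when the fingers have stopped.
- robot.dwell(seconds).
- solver.ik(position, orientation): joint angles nearest the present ones, or None.
- monitor.get_state(): the state.
- read_camera(name): name is "scene" or "side" or "wrist"; returns the picture (400x640x3 uint8, red, green, blue); there is no depth.
- camera_info(name): a dict with "camera_matrix" (3x3 intrinsics, pixels), "world_from_camera" (4x4, takes a point from camera to world coordinates); the wrist camera has in their place "tool_from_camera" (4x4, takes a point from camera to tool coordinates, whose origin is the TCP and whose axes are the flange's). Camera axes: x right, y down, z forward; pixel columns grow to the right and rows downward; lengths in m; the calibration is good to about 2 mm. A picture is of the moment at which its call begins: read the wrist's pose just before it. camera_info takes no time and is no camera call.
A pose or a line that the arm cannot do raises robot.Unreachable and nothing moves.
- job.job_done(): hands the job in; it is judged then, once.
Trained networks look in the newest picture that a camera, given by its name, has taken for a name from the list of things; names that differ only in an ending like _2 or _b are one class to them, and where a whole thing is asked for, a point or a joint stands for the part that bears it (a point fixed in the world has none). Each returns a list of dicts, best first, with "confidence" (0 to 1); they miss things now and then, are a little off and sometimes report something else, mostly with a low value. They report only what shows in the picture. A call takes as long as a camera call. They do not tell look-alikes from the thing itself.
- nets.regions_of(camera, name): "pixels" (400x640 bool, what is visible of it) and "extent" ([left, top, right, bottom] in pixels, round what is visible of it).
The state is a dict: "t": time; "q": joint angles; "qd": joint speeds; "tau": joint torques, N m; "eef_pos": TCP position; "eef_rot": TCP orientation; "contact_force": force on the tool from outside, world axes, zero at the start; "ft_torque": the same for the moment, N m; "width": opening from 0.0 (shut) to 1.0 (fully open); "grip_force": force on a finger pad.
Only numpy, scipy, OpenCV 4.12 (cv2) and the standard library are available. Lean on these libraries where they do the work, as an engineer would, in place of code of your own. Each camera call takes 0.05 s, during which the arm holds its last target. There are 200 camera calls.

## Task

The four burner caps of the gas hob have been washed and left in two piles on the wooden board. Take the piles apart and put every cap back on the burner of its own size, top side up, flat and centred. Leave the blue canister and the glass stopper standing where they are.

Things in the scene. Friction and masses are not known exactly. Their poses are not given: they have to be found in the camera images.
- cap_wok: The largest burner cap: a matt black round solid disc, 68 mm across and 14 mm thick, upright sides, top edge chamfered 2 mm deep. Origin at the centre of its flat underside, z up through its top. At the start a lower cap of a pile, lying flat on the 12 mm thick wooden board with one smaller cap on it. The two piles stand 130 mm apart, each with one upper and one lower cap; which upper is on which lower varies.
- cap_rapid: The second largest burner cap: a brass-coloured round solid disc, 56 mm across and 14 mm thick, upright sides, top edge chamfered 2 mm deep. Origin at the centre of its flat underside, z up through its top. At the start a lower cap of a pile, lying flat on the 12 mm thick wooden board with one smaller cap on it. The two piles stand 130 mm apart, each with one upper and one lower cap; which upper is on which lower varies.
- cap_medium: The second smallest burner cap: a blue enamelled round solid disc, 44 mm across and 14 mm thick, upright sides, top edge chamfered 2 mm deep. Origin at the centre of its flat underside, z up through its top. At the start an upper cap of a pile, lying flat on one of the two larger caps, about centred. The two piles stand 130 mm apart, each with one upper and one lower cap; which upper is on which lower varies.
- cap_simmer: The smallest burner cap: a white enamelled round solid disc, 34 mm across and 14 mm thick, upright sides, top edge chamfered 2 mm deep. Origin at the centre of its flat underside, z up through its top. At the start an upper cap of a pile, lying flat on one of the two larger caps, about centred. The two piles stand 130 mm apart, each with one upper and one lower cap; which upper is on which lower varies.
- burner_wok: The largest burner of the steel hob, the one for the 68 mm matt black cap: fixed, aluminium, a 84 mm flange below a crown 64 mm across. Origin: centre of its underside, z up; the crown's flat top, where the cap rests, is 22 mm above it. Burners stand 170 mm or more apart, arranged anew each time; a loose 14 mm high matchbox lies between them.
- burner_rapid: The second largest burner of the steel hob, the one for the 56 mm brass-coloured cap: fixed, aluminium, a 72 mm flange below a crown 52 mm across. Origin: centre of its underside, z up; the crown's flat top, where the cap rests, is 22 mm above it. Burners stand 170 mm or more apart, arranged anew each time; a loose 14 mm high matchbox lies between them.
- burner_medium: The second smallest burner of the steel hob, the one for the 44 mm blue enamelled cap: fixed, aluminium, a 60 mm flange below a crown 40 mm across. Origin: centre of its underside, z up; the crown's flat top, where the cap rests, is 22 mm above it. Burners stand 170 mm or more apart, arranged anew each time; a loose 14 mm high matchbox lies between them.
- burner_simmer: The smallest burner of the steel hob, the one for the 34 mm white enamelled cap: fixed, aluminium, a 50 mm flange below a crown 30 mm across. Origin: centre of its underside, z up; the crown's flat top, where the cap rests, is 22 mm above it. Burners stand 170 mm or more apart, arranged anew each time; a loose 14 mm high matchbox lies between them.
- canister: Bystander: closed blue ceramic canister with a small wooden knob, 100 mm across, 92 mm high, loose, upright. Origin at the centre of its underside.
- stopper: Bystander: green glass cruet stopper standing on its foot, loose, 30 mm across and 38 mm high. Origin at the centre of its underside.
Things that resemble listed ones, but are neither listed nor needed, are in the scene too. Of the things shaped like the cap_wok, the black one is meant.

How it is judged:
By the outcome, as a careful person would: the job done as asked, in the order asked, and still so for the second after the job is handed in, with the robot touching nothing.
It also fails if it takes over 112 s, if anything falls off the work surface, if the arm or the gripper's body presses on something with over 40 N, if the wrist force passes 120 N, or if a joint passes its speed limit or range.

## Working session

There is one attempt and no reset: what is moved stays moved. The work goes in short steps, each a Python script; the robot and the scene stay as the last script left them, time stands still between calls to the robot, and variables do not carry over. Pictures are saved under pics/ and viewed, at most 14 in all, crops included, and the job is handed in when it is done.

```bash
ls; mkdir -p pics; cat > h.py <<'E'
import numpy as np, cv2
from scipy.spatial.transform import Rotation as R
from cell import robot, hand, solver, monitor, read_camera, camera_info, job, nets
def cam(name):
    c=camera_info(name); K=np.array(c["camera_matrix"])
    if name!="wrist": return K,np.array(c["world_from_camera"])
    s=monitor.get_state(); T=np.eye(4); T[:3,3]=s["eef_pos"]
    r=np.array(s["eef_rot"]); T[:3,:3]=r if r.shape==(3,3) else R.from_euler("xyz",r).as_matrix()
    return K,T@np.array(c["tool_from_camera"])
def toplane(K,T,uv,z):
    uv=np.atleast_2d(np.asarray(uv,float)); d=np.c_[uv,np.ones(len(uv))]@np.linalg.inv(K).T@T[:3,:3].T
    o=T[:3,3]; return (o+d*((z-o[2])/d[:,2])[:,None])[:,:2]
def shot(name,fn=None):
    K,T=cam(name); im=read_camera(name)
    if fn: cv2.imwrite("pics/"+fn,im[:,:,::-1])
    return K,T,im
E
python3 - <<'E'
from h import *
print(monitor.get_state()["eef_rot"],camera_info("wrist")["tool_from_camera"])
Z=dict(cap_wok=.026,cap_rapid=.026,cap_medium=.04,cap_simmer=.04,canister=.09,stopper=.038)
for c in ("scene","side"):
    K,T,im=shot(c,c+"0.png"); print(c,T[:3,3].round(3))
    for n in ["cap_wok","cap_rapid","cap_medium","cap_simmer","burner_wok","burner_rapid","burner_medium","burner_simmer","canister","stopper"]:
        for r in nets.regions_of(c,n)[:3]:
            e=r["extent"]; v,u=np.nonzero(r["pixels"])
            print(n,round(r["confidence"],2),np.round(e),toplane(K,T,[[u.mean(),v.mean()]],Z.get(n,.022)).round(3))
E
```

```text
pics
[-3.14045907e+00 -4.07481961e-05  2.20752701e-01] [[-4.76556815e-04 -9.55799525e-01 -2.94018775e-01  8.21466928e-02]
 [ 9.99999581e-01 -6.85352741e-04  6.07115002e-04  1.04233995e-03]
 [-7.81786805e-04 -2.94018363e-01  9.55799451e-01 -1.44560261e-01]
 [ 0.00000000e+00  0.00000000e+00  0.00000000e+00  1.00000000e+00]]
scene [1.037 0.223 0.897]
cap_wok 0.74 [442. 147. 470. 169.] [[0.286 0.379]]
cap_wok 0.55 [399. 150. 426. 173.] [[0.332 0.276]]
cap_rapid 0.62 [374. 232. 400. 256.] [[0.589 0.253]]
cap_medium 0.72 [405. 194. 423. 211.] [[0.463 0.29 ]]
cap_simmer 0.44 [383. 234. 398. 253.] [[0.585 0.256]]
burner_wok 0.83 [178. 209. 211. 243.] [[ 0.652 -0.199]]
burner_wok 0.23 [403. 190. 424. 210.] [[0.451 0.29 ]]
burner_rapid 0.74 [258. 225. 287. 253.] [[ 0.636 -0.002]]
burner_medium 0.61 [204. 155. 229. 177.] [[ 0.483 -0.214]]
burner_simmer 0.85 [280. 169. 302. 186.] [[ 0.468 -0.016]]
burner_simmer 0.6 [256. 223. 290. 254.] [[ 0.636 -0.002]]
burner_simmer 0.18 [206. 159. 229. 177.] [[ 0.484 -0.212]]
canister 0.95 [336. 275. 384. 325.] [[0.746 0.215]]
stopper 0.69 [422. 285. 441. 301.] [[0.681 0.365]]
side [-0.121  0.767  0.562]
cap_wok 0.77 [260. 242. 288. 261.] [[0.439 0.309]]
cap_wok 0.75 [288. 303. 324. 336.] [[0.255 0.398]]
cap_wok 0.75 [343. 150. 366. 167.] [[ 0.635 -0.189]]
cap_rapid 0.58 [238. 215. 266. 229.] [[0.564 0.271]]
cap_medium 0.68 [265. 236. 285. 252.] [[0.449 0.299]]
cap_medium 0.47 [211. 164. 247. 207.] [[0.736 0.216]]
cap_simmer 0.62 [185. 216. 201. 236.] [[0.637 0.387]]
burner_wok 0.87 [344. 151. 364. 169.] [[ 0.641 -0.194]]
burner_rapid 0.72 [301. 173. 324. 189.] [[0.626 0.005]]
burner_medium 0.63 [388. 167. 407. 184.] [[ 0.475 -0.207]]
canister 0.88 [208. 165. 249. 209.] [[0.652 0.269]]
```

```bash
python3 - <<'E'
import cv2
a=cv2.imread("pics/scene0.png")[130:350,150:490];cv2.imwrite("pics/sceneC.png",cv2.resize(a,None,fx=2.3,fy=2.3,interpolation=cv2.INTER_CUBIC))
E
```

```text
(no output)
```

View pics/sceneC.png

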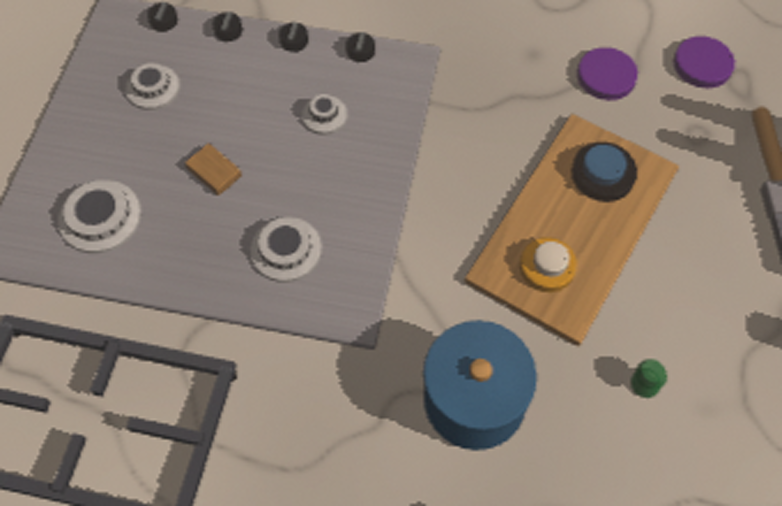

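The purple discs at crop (607,73) and (704,61) are decoys. Blue is on black at (605,170) and white is on brass at (550,262). The four burners sit on the hob, and the canister is close to the brass pile. Next I'll take wrist views of the burners and the piles.

```bash
cat > look.py <<'E'
from h import *
B=dict(wok=(.65,-.2),medium=(.482,-.213),simmer=(.468,-.016),rapid=(.636,0))
for n,(x,y) in B.items():
    yaw=np.pi/2+np.arctan2(y,x); a=np.array([np.cos(yaw),np.sin(yaw)])*.03
    robot.move_to([x+a[0],y+a[1],.22],[np.pi,0,yaw])
    K,T,im=shot("wrist",f"b_{n}.png"); np.savez(f"b_{n}.npz",K=K,T=T)
    for r in nets.regions_of("wrist","burner_"+n)[:2]:
        m=r["pixels"].astype(np.uint8); c=max(cv2.findContours(m,0,1)[0],key=len)
        (u,v),ax,_=cv2.fitEllipse(c); print(n,round(r["confidence"],2),(round(u),round(v)),np.round(ax),toplane(K,T,[[u,v]],.01).round(4))
yaw=2.87; a=np.array([np.cos(yaw),np.sin(yaw)])*.03
robot.move_to([.525+a[0],.272+a[1],.25],[np.pi,0,yaw])
K,T,im=shot("wrist","piles.png"); np.savez("piles.npz",K=K,T=T)
for n,z in dict(cap_medium=.04,cap_simmer=.04,cap_wok=.026,cap_rapid=.026).items():
    for r in nets.regions_of("wrist",n)[:2]:
        m=r["pixels"].astype(np.uint8); c=max(cv2.findContours(m,0,1)[0],key=len)
        (u,v),ax,_=cv2.fitEllipse(c); print(n,round(r["confidence"],2),(round(u),round(v)),np.round(ax),toplane(K,T,[[u,v]],z).round(4))
print(K,monitor.get_state()["t"],monitor.get_state()["q"])
tiles=[cv2.resize(cv2.imread(f"pics/b_{n}.png"),(400,250)) for n in B]
cv2.imwrite("pics/bt.png",np.vstack([np.hstack(tiles[:2]),np.hstack(tiles[2:])]))
E
python3 look.py
```

```text
wok 0.79 (315, 207) [78. 80.] [[ 0.6462 -0.2048]]
medium 0.8 (314, 209) [55. 57.] [[ 0.4766 -0.2185]]
simmer 0.88 (311, 205) [47. 49.] [[ 0.4618 -0.0193]]
rapid 0.61 (313, 207) [66. 68.] [[ 0.6311 -0.0059]]
cap_medium 0.69 (318, 133) [42. 44.] [[0.4561 0.2902]]
cap_simmer 0.83 (319, 250) [30. 32.] [[0.5772 0.2572]]
cap_wok 0.57 (321, 130) [66. 67.] [[0.4549 0.2928]]
cap_wok 0.57 (266, 12) [30. 72.] [[0.3377 0.2729]]
cap_rapid 0.85 (318, 245) [49. 49.] [[0.577  0.2553]]
[[358.51468137   0.         317.75034738]
 [  0.         358.51468137 200.39241891]
 [  0.           0.           1.        ]] 7.5917 [ 4.67765887e-01 -1.15642247e-01  1.65853136e+00 -8.92428519e-05
  1.59901609e+00 -8.29677610e-01]
```

View pics/bt.png

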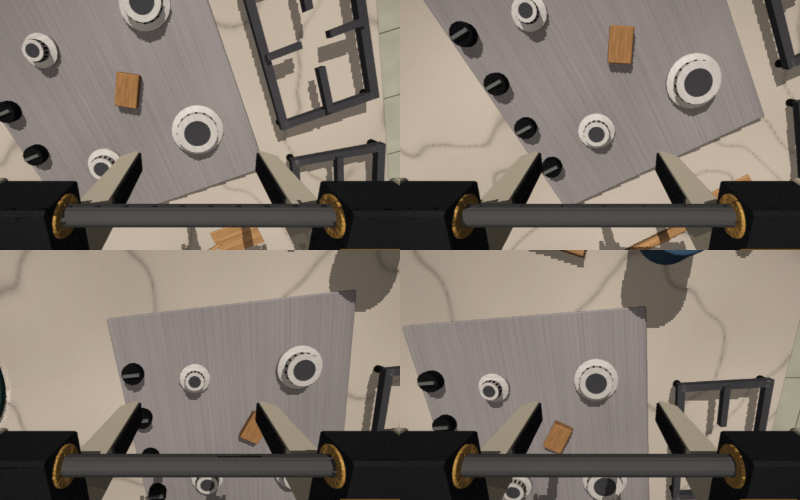

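View pics/piles.png

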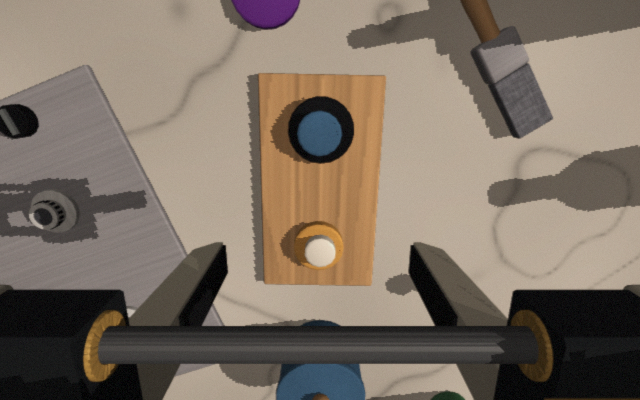

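Wrist views show the burners clear at about (315,207), medium on wok at (318,133), and simmer on rapid at (319,250). The nadir pixel is about row 90. I'll centre each target there so height errors drop out, starting with the medium cap.

```bash
cat > pp.py <<'E'
from h import *
PY=2.87
BX=dict(wok=(.6462,-.2048),medium=(.4766,-.2185),simmer=(.4618,-.0193),rapid=(.6311,-.0059))
def ax(yaw): return np.array([np.cos(yaw),np.sin(yaw)])
def nadir(name,p,yaw,h,z,fn):
    c=np.array(p)-.082*ax(yaw)
    robot.move_to([*c,h],[np.pi,0,yaw]); robot.dwell(.15)
    K,T,im=shot("wrist",fn); best=None
    for r in nets.regions_of("wrist",name):
        m=r["pixels"].astype(np.uint8); k=cv2.convexHull(max(cv2.findContours(m,0,1)[0],key=len))
        if len(k)<6: continue
        (u,v),a,_=cv2.fitEllipse(k); q=toplane(K,T,[[u,v]],z)[0]
        print(name,round(r["confidence"],2),(round(u),round(v)),np.round(a),q.round(4))
        if np.linalg.norm(q-p)<.03 and best is None: best=q
    return best
def run(n,p,zb,bias=(0,0),zc=.042):
    """n size, p cap xy, zb cap underside height; bias = tool-frame correction for placing"""
    hand.gripper_to(1.0)
    q=nadir("cap_"+n,p,PY,.25,zb+.014,f"c_{n}.png")
    if q is None: raise SystemExit("cap not found")
    o=[np.pi,0,PY]; zt=zb+.0015+robot.tcp_to_tips
    robot.move_to([*q,zt+.06],o); robot.line_to([*q,zt],vel=.1)
    hand.gripper_to(0.0); s=monitor.get_state(); print("grip",s["width"]*93,s["grip_force"],s["contact_force"])
    robot.line_to([*q,.17],vel=.2)
    b=BX[n]; yaw=np.pi/2+np.arctan2(b[1],b[0])
    r=nadir("burner_"+n,b,yaw,.22,.012,f"d_{n}.png")
    if r is None: r=np.array(b); print("fallback")
    y=np.array([np.sin(yaw),-np.cos(yaw)]); r=r+bias[0]*ax(yaw)+bias[1]*y
    off=.0015+robot.tcp_to_tips
    robot.move_to([*r,zc+.04+off],[np.pi,0,yaw]); robot.line_to([*r,zc+off],vel=.1); robot.dwell(.2)
    f0=monitor.get_state()["contact_force"][2]; z=zc
    while z>zc-.03:
        z-=.001; robot.line_to([*r,z+off],vel=.03); s=monitor.get_state()
        if s["contact_force"][2]-f0>3: break
    print("touch",round(z,4),s["contact_force"][2]-f0,s["width"]*93)
    hand.gripper_to(1.0); robot.line_to([*r,z+off+.08],vel=.2)
    nadir("cap_"+n,r,yaw,.2,z+.014,f"e_{n}.png"); nadir("burner_"+n,r,yaw,.2,.012,f"e_{n}.png")
    print("target",r.round(4),"t",monitor.get_state()["t"])
E
python3 -c "
from pp import *
run('medium',(.4561,.2902),.026)
im=np.hstack([cv2.imread('pics/d_medium.png')[0:300,120:520],cv2.imread('pics/e_medium.png')[0:300,120:520]]);cv2.imwrite('pics/m1.png',im)"
```

```text
cap_medium 0.69 (319, 91) [45. 47.] [0.457  0.2903]
grip 42.98962194295768 30.000133195426315 [-0.45591886  1.29405826 -0.05644279]
burner_medium 0.91 (317, 88) [65. 68.] [ 0.4773 -0.2168]
touch 0.031 12.58632068632932 43.06144872199225
cap_medium 0.94 (319, 90) [54. 58.] [ 0.4779 -0.2169]
burner_medium 0.96 (317, 89) [68. 72.] [ 0.4774 -0.2167]
target [ 0.4773 -0.2168] t 20.6
```

View pics/m1.png

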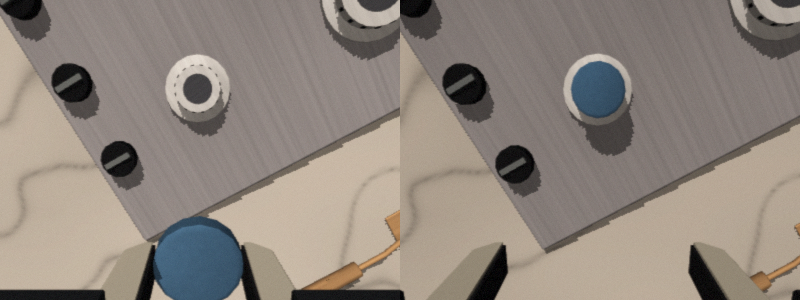

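The medium cap sits centred on its burner, within about 0.6 mm. The crown top is at about 0.031 m. Next is the simmer cap.

```bash
python3 -c "
from pp import *
run('simmer',(.5772,.2572),.026,(0,-.0004),.035)
im=np.hstack([cv2.imread('pics/d_simmer.png')[0:300,120:520],cv2.imread('pics/e_simmer.png')[0:300,120:520]]);cv2.imwrite('pics/m2.png',im)"
```

```text
cap_simmer 0.74 (320, 93) [35. 37.] [0.5801 0.2566]
grip 32.807911258373174 30.000064020277932 [ 0.33149987  0.87044713 -1.32485535]
burner_simmer 0.86 (317, 88) [54. 56.] [ 0.4615 -0.0175]
touch 0.031 13.00057452694628 32.938994902732354
cap_simmer 0.64 (318, 91) [41. 43.] [ 0.4611 -0.0187]
burner_simmer 0.78 (318, 89) [55. 60.] [ 0.462  -0.0176]
target [ 0.4611 -0.0175] t 33.2083
```

View pics/m2.png

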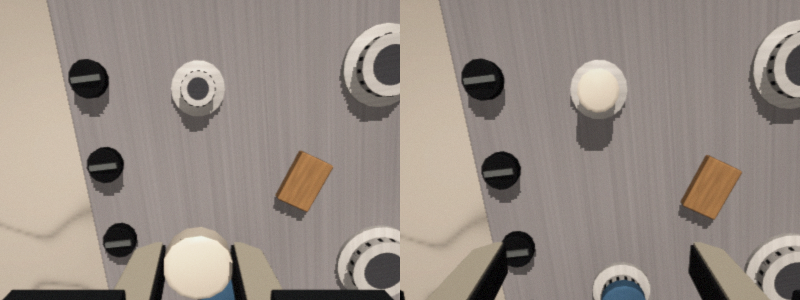

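The simmer cap is on, within about 1.5 mm. Next is the wok cap, then the rapid.

```bash
python3 -c "
from pp import *
run('wok',(.4555,.2915),.012,(0,-.0004),.035)
run('rapid',(.577,.256),.012,(0,-.0004),.035)
im=np.hstack([cv2.imread('pics/e_wok.png')[0:300,120:520],cv2.imread('pics/e_rapid.png')[0:300,120:520]]);cv2.imwrite('pics/m3.png',im)"
```

```text
cap_wok 0.67 (321, 88) [68. 71.] [0.4549 0.2926]
grip 67.07298096492057 30.00023251050152 [1.40702766 0.87818333 0.7779109 ]
burner_wok 0.98 (318, 88) [91. 95.] [ 0.6469 -0.2031]
touch 0.031 5.810026158116684 67.45995216001258
cap_wok 0.64 (319, 91) [84. 89.] [ 0.6472 -0.2036]
burner_wok 0.82 (318, 89) [ 96. 100.] [ 0.647 -0.203]
target [ 0.6466 -0.203 ] t 45.1833
cap_rapid 0.74 (320, 93) [56. 59.] [0.5799 0.2552]
grip 55.33270357364667 30.000000576255843 [-0.32569903  0.01432106  1.11192197]
burner_rapid 0.62 (318, 88) [77. 81.] [ 0.6313 -0.0042]
touch 0.031 10.779857189215171 55.45007897641966
cap_rapid 0.65 (319, 91) [70. 73.] [ 0.6312 -0.0047]
burner_rapid 0.68 (318, 89) [82. 85.] [ 0.631  -0.0038]
target [ 0.6309 -0.0042] t 57.075
```

View pics/m3.png

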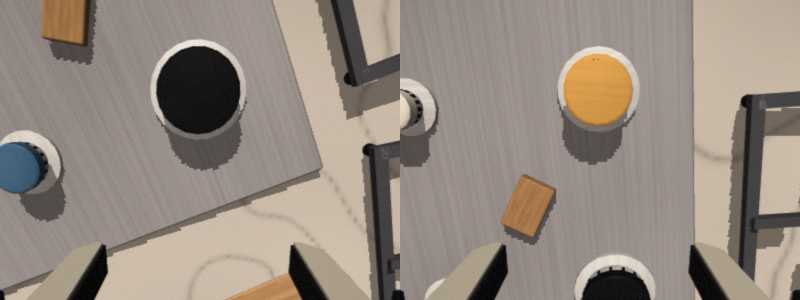

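Both are centred on their burners. One last look at the whole scene, with close-ups of the held caps to check they are top side up.

```bash
python3 -c "
from h import *
K,T,im=shot('scene','sceneF.png')
a=cv2.resize(im[130:350,150:490,::-1],(560,362))
t=[cv2.resize(cv2.imread(f'pics/d_{n}.png')[200:300,250:390],(200,143)) for n in ('medium','simmer','wok','rapid')]
cv2.imwrite('pics/fin.png',np.vstack([np.hstack(t),np.pad(a,((0,0),(0,240),(0,0)))]))"
```

```text
(no output)
```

View pics/fin.png

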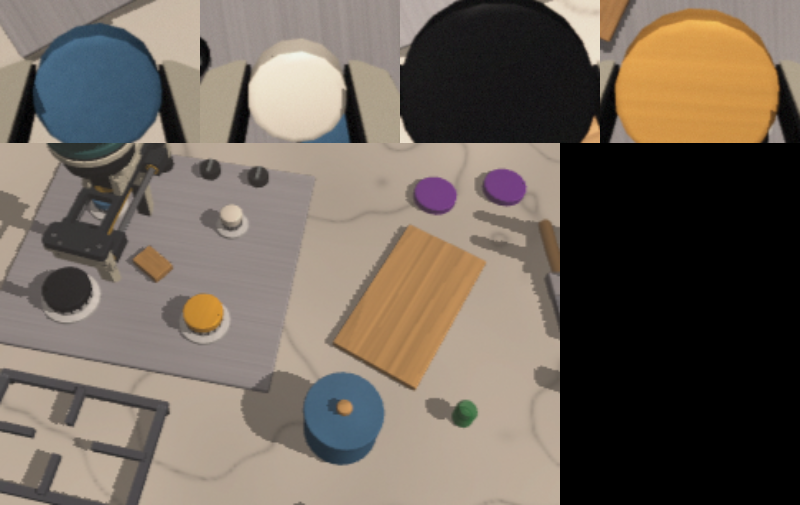

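All four caps are on their burners; the canister at (343,415) and the stopper at (465,412) haven't moved. The arm is clear, so I'll hand in.

```bash
python3 -c "
from h import *
print(job.job_done())"
```

```text
the job is handed in; nothing more can be done
None
```

I put all four caps back on their own burners, flat and centred to within about 1.5 mm by camera, left the canister and stopper untouched, and handed the job in at about 57 s; top side up was judged only from the pictures and starting layout.

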